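Tip the copper heat spreader out of its tray pocket and lay it in the amplifier housing

ROBOT

A 6-joint arm with a two-finger parallel gripper is mounted at the origin on the work surface. World frame = base frame: x ahead of the robot, y to its left, z up, the work surface at z = 0. Lengths are in m, angles in rad, forces in N, time in s.
With the tool pointing down it reaches from about 0.4 to 0.825 m from the base axis. Payload 7 kg.
Tool frame: the origin (TCP) lies at the very end of the fingers, on their centre line; the grasp point (between the pads) lies 19 mm behind it (arm.pinch_z is the z of the grasp point in the tool frame, in m); z points along the fingers, y is the direction in which the jaws open and shut (so a half turn about z gives the same grasp; the last joint's range is limited). The gripper opens to 88 mm and grips with 3 to 60 N. Pads are 19 mm wide; open, the fingers measure 130 mm over their backs; the gripper's body (78 mm by 193 mm) begins 47 mm behind the grasp point.
Start: joints at [-1.032, 0.359, 0.012, 0, -1.224, -0.288], TCP at [0.167, -0.654, 0.227] pointing down, gripper open.
Joint ranges: [-3.07, 3.07], [-1.43, 2.12], [-1.02, 1.25], [-3.03, 1.67], [-3.05, -0], [-3.03, 3.03]. Speed limits (rad/s): [2.39, 2.39, 3.01, 3.14, 3.14, 3.14].

INTERFACE

Orientations are given as [roll, pitch, yaw] about the fixed x, y, z axes, in that order (R = Rz(yaw) Ry(pitch) Rx(roll)).
In Python, from station import arm gives the robot as it stands.
- The arm moves only by the tool drive_tool, never from a script. Its argument "targets" is a list of rows, each a list of 6 numbers: the shift along the world's x, y, z in units of 0.04 m (1.0 is 0.04 m), then the turn, a rotation vector about the world's x, y, z in units of 6 degrees (1.0 is 6 degrees). In form: [[x, y, z, wx, wy, wz], ...]. A call has 1 to 5 rows; each row shifts and turns the commanded pose from where the row before left it; what a row does not reach is not made up. A row lasts 1/8 s, in which the tool goes at most 62.5 mm and 10.7 degrees, less where a joint would pass 70% of its speed; a pose out of reach is approached as far as the arm can. A call with a number of a shift or a turn outside -1 to 1 is refused whole. A call with a gripper value outside its range is refused whole. "claw" is the opening, from 0 (shut) to 1 (fully open), set as the call begins (left out, the last holds). The fingers move at their own pace and stop on an object; "newtons" is the grip in N (left out, the last holds). Time passes only in rows, so rows that do not move let the fingers close. It gives the time, the measured TCP pose, the force and the opening at its end, in the units of the state.
- arm.get_state(): the state, without advancing time (a new reading comes with each control period).
- arm.grab_frame(name): name is "side" or "top"; returns (picture, depth): 420x560x3 uint8, red, green, blue; 420x560 float32, m along the optical axis (not along the pixel's ray), 0 where there is no reading.
- arm.get_calibration(name): a dict with "mtx" (3x3 intrinsics, pixels), "origin" and "rotation" of the camera in the world. Camera axes: x right, y up, looking along -z (the intrinsics and any distortion apply to the point x, -y, -z); pixel columns grow to the right and rows downward; lengths in m; the calibration is good to about 2 mm. A picture is of the moment at which its call begins. get_calibration takes no time and is no camera call.
- arm.job_done(): hands the job in, once; it reports no verdict.
Trained networks look in the newest picture that a camera, given by its name, has taken for a name from the list of things; names that differ only in an ending like _2 or _b are one class to them, and where a whole thing is asked for, a point or a joint stands for the part that bears it (a point fixed in the world has none). Each returns a list of dicts, best first, with "score" (0 to 1); they miss things now and then, are a little off and sometimes report something else, mostly with a low value. They report only what shows in the picture. A call takes as long as a camera call. They do not tell look-alikes from the thing itself.
- arm.search_frame(target, camera): "point" ([x, y, z] in m, in the coordinates of the camera as it stood for that picture, good to about 4 mm: the middle of the surface that is visible of it).
- arm.cut_out(target, camera): "pixels" (420x560 bool, what is visible of it).
- arm.landmark_of(target, camera): "point" ([x, y, z] in m, in the coordinates of the camera as it stood for that picture, good to about 4 mm: a listed point, or the origin of a listed thing).
The state is a dict: "t": time; "q": joint angles; "qd": joint speeds; "joint_efforts": joint torques, N m; "eef_pos": TCP position; "ee_rot": TCP orientation; "force": force on the tool from outside, world axes, zero at the start; "moment": the same for the moment, N m; "width": finger opening in m.
Only numpy, scipy, OpenCV 4.12 (cv2) and the standard library are available. Lean on these libraries where they do the work, as an engineer would, in place of code of your own. Each camera call takes 0.05 s, during which the arm holds its last target. There are 200 camera calls.

TASK

Fit the solid copper heat spreader, not the one with a window, into the open amplifier housing: press down its end over the finger well so that it slips in, stays tipped up and can be taken by the raised end, lay it level on the little steel bench block and let go. Then take it again by its two short ends, as the housing leaves no room at its sides, lower it between the walls without dropping it, and leave it flat on the raised pedestal, centred. Leave everything else where it is.

Things in the scene. Friction and masses are not known exactly. Their poses are not given: they have to be found in the camera images.
- spreader_center (a point): Centre, half-way through, of the solid copper spreader: flat plate 64 (x) x 40 (y) x 3 mm (z), 70 g. Starts flat in one tray pocket (which one varies), upper face flush with the tray's top, +x end over the finger well. Once that end has been pushed well down into the well it stays tipped at about 0.65 rad when let go, its -x end about 13 mm above the tray's top.
- frame_center (a point): Centre of the copper frame in the other pocket: same outline and thickness (64 x 40 x 3 mm) but with a 40 x 20 mm window in the middle. Not wanted: leave it in its pocket.
- tray: Black slick plastic tray, fixed: 92 (x) x 130 (y) x 30 mm high; origin: centre of its underside. Two pockets at y = +29 and -29 mm, each 68 (x) x 44 (y) x 3 mm deep, centred at x = 0. A pocket's shelf runs from x = -34 to +4 mm; then to x = +34 mm comes the finger well, equally wide, upright-walled, floor 25 mm below the tray's top; a thumb notch 32 mm wide, 13 mm deep cuts its end wall.
- well_left (a point): Middle of the mouth of the finger well of the pocket at the tray's y = +29 mm (x = +19 mm), level with the tray's top, 30 mm above the bench; axes as the tray's. The pressed plate rocks over the shelf's edge, 15 mm to -x of here; its middle starts 3 to 5 mm on the shelf's side, so it falls back flat unless it also slides 6 mm or more into the well.
- well_right (a point): The same for the pocket at the tray's y = -29 mm. Pressing the plate's end with a few newtons some 20 mm down and a few mm towards +x makes it slide in; friction and mass vary.
- block_top (a point): Centre of the top of the steel bench block, fixed, 40 (x) x 30 (y) x 30 mm high. The spreader laid along the block's x axis overhangs it by 12 mm at each short end and 5 mm at each long side.
- seat (a point): Centre of the pedestal's top in the amplifier housing, 16 mm above the bench. Pedestal: 44 mm long (x), as wide as the channel. The channel is 150 (x) x 48 (y) mm, centred here, its walls 20 mm higher than the pedestal; beyond the pedestal its floor is 8 mm lower and clear within 50 mm of the middle. The spreader goes lengthwise along x, overhanging 10 mm at each end.
- paste_jar: White jar standing on the bench, 38 mm across, 40 mm high; origin at its underside. Leave alone.
- screwdriver: Screwdriver lying on the bench, 160 mm long. Leave alone.
- adapter: Brass connector adapter standing on the bench, 20 mm across, 36 mm high; origin at its underside. Leave alone.
- housing: The amplifier housing, fixed: open milled aluminium box 164 (x) x 92 (y) x 36 mm high, round sockets sticking out 21 mm from its end walls; origin: centre of its underside. Its wider channel is at y = +15 mm, a narrow compartment with a circuit board at its -y side.
Things that resemble listed ones, but are neither listed nor needed, are in the scene too. What is shaped like the part that bears frame_center but purple is not meant.

How it is judged:
By the outcome, as a careful person would: the job done as asked, in the order asked, and still so for the second after the job is handed in, with the robot touching nothing.
It also fails if it takes over 64 s, if anything falls off the work surface, if the arm or the gripper's body presses on something with over 40 N, if the wrist force passes 120 N, or if a joint passes its speed limit or range.

## Working session

There is one attempt and no reset: what is moved stays moved. The work goes in short steps, Python scripts to look and compute and a tool call to move; the robot and the scene stay as the last step left them, time stands still between calls to the robot, and variables do not carry over. Pictures are saved under pics/ and viewed, about 8 in all and at most 12, crops included, and the job is handed in when it is done.

Besides the shell and the picture viewer there is one more tool, called after "Call:" as name([rows], argument=value, ...), one row to a line, values as JSON. drive_tool: Moves the arm, as the interface text tells. Shifts and turns lie within -1 to 1; 1 stands for 0.04 m of shift or 6 degrees of turn. Its arguments: {"type":"object","properties":{"targets":{"type":"array"},"claw":{"type":"number"},"newtons":{"type":"number"}},"required":["targets"]}

```bash
ls; mkdir -p pics; cat > h.py <<'E'
import numpy as np, cv2
from station import arm
def grab(n,f=None):
    p,d=arm.grab_frame(n)
    if f: cv2.imwrite('pics/'+f,p[:,:,::-1])
    return p,d
def w(n,pt):
    c=arm.get_calibration(n); return np.array(c['rotation'])@np.array(pt)+np.array(c['origin'])
def px2w(n,u,v,z):  # depth z -> world
    c=arm.get_calibration(n);K=np.array(c['mtx'])
    return w(n,[(u-K[0,2])/K[0,0]*z,-(v-K[1,2])/K[1,1]*z,-z])
def ray(n,u,v,h):  # intersect world height h
    c=arm.get_calibration(n);K=np.array(c['mtx']);o=np.array(c['origin'])
    d=px2w(n,u,v,1.)-o
    return o+d*(h-o[2])/d[2]
def cloud(n,d):
    v,u=np.mgrid[:420,:560];c=arm.get_calibration(n);K=np.array(c['mtx'])
    P=np.stack([(u-K[0,2])/K[0,0]*d,-(v-K[1,2])/K[1,1]*d,-d],-1)
    return P@np.array(c['rotation']).T+np.array(c['origin'])
def w2px(n,p):
    c=arm.get_calibration(n);K=np.array(c['mtx']);q=np.array(c['rotation']).T@(np.array(p)-np.array(c['origin']))
    return K[0,0]*q[0]/-q[2]+K[0,2],K[1,1]*-q[1]/-q[2]+K[1,2]
E
python3 - <<'E'
from h import *
for n in('top','side'):
    grab(n,n+'0.png'); c=arm.get_calibration(n);print(n,{k:np.round(v,3).tolist() if not isinstance(v,str) else v for k,v in c.items()})
    for t in('spreader_center','frame_center','tray','well_left','well_right','block_top','seat','housing','paste_jar','adapter'):
        for r in arm.landmark_of(t,n)[:3]:
            p=w(n,r['point']);print(t,round(r['score'],2),p.round(3),np.round(w2px(n,p)))
print(arm.get_state(),arm.pinch_z)
E
```

```text
pics
top {'mtx': [[397.916, 0.0, 276.826], [0.0, 397.916, 213.638], [0.0, 0.0, 1.0]], 'origin': [0.502, 0.038, 0.981], 'rotation': [0.07, 0.002, -1.554]}Traceback (most recent call last):
  File "<stdin>", line 6, in <module>
  File "h.py", line 22, in w2px
    return K[0,0]*q[0]/-q[2]+K[0,2],K[1,1]*-q[1]/-q[2]+K[1,2]
                  ~^^^
IndexError: invalid index to scalar variable.
```

```bash
sed -i "s/np.array(c\['rotation'\])/Rm(c)/g" h.py; cat >> h.py <<'E'
from scipy.spatial.transform import Rotation as Ro
def Rm(c): return Ro.from_euler('xyz',c['rotation']).as_matrix()
E
python3 - <<'E'
from h import *
for n in('top','side'):
    grab(n,n+'0.png'); c=arm.get_calibration(n);print(n,c)
    for t in('spreader_center','frame_center','tray','well_left','well_right','block_top','seat','housing','paste_jar','adapter'):
        for r in arm.landmark_of(t,n)[:3]:
            p=w(n,r['point']);print(t,round(r['score'],2),p.round(3),np.round(w2px(n,p)))
print(arm.get_state(),arm.pinch_z)
E
```

```text
top {'mtx': array([[397.91565171,   0.        , 276.82648896],
       [  0.        , 397.91565171, 213.6380138 ],
       [  0.        ,   0.        ,   1.        ]]), 'origin': array([0.50233634, 0.03838597, 0.98111979]), 'rotation': array([ 0.0697852 ,  0.0016969 , -1.55401425])}
spreader_center 0.73 [0.553 0.299 0.027] [169. 219.]
spreader_center 0.39 [ 0.552 -0.225  0.012] [386. 223.]
frame_center 0.75 [ 0.483  0.129 -0.003] [241. 249.]
frame_center 0.7 [ 0.417  0.241 -0.003] [194. 275.]
frame_center 0.54 [0.547 0.247 0.021] [192. 221.]
tray 0.84 [ 0.549  0.275 -0.   ] [182. 221.]
well_left 0.65 [0.574 0.299 0.026] [170. 210.]
well_right 0.83 [0.568 0.236 0.024] [196. 213.]
block_top 0.73 [0.579 0.045 0.023] [275. 210.]
seat 0.62 [ 0.55  -0.224  0.012] [385. 224.]
seat 0.51 [0.547 0.249 0.023] [190. 221.]
housing 0.69 [ 0.552 -0.243 -0.008] [391. 223.]
paste_jar 0.5 [0.695 0.037 0.001] [279. 164.]
adapter 0.47 [ 0.705 -0.05  -0.001] [314. 160.]
side {'mtx': array([[424.72954329,   0.        , 277.8686202 ],
       [  0.        , 424.72954329, 211.83164029],
       [  0.        ,  
[... 742 characters left out ...]
0.048  0.001] [356. 253.]
{'t': 1.2, 'q': array([-1.03192719e+00,  3.58599095e-01,  1.18978389e-02,  8.93035628e-06,
       -1.22406466e+00, -2.88123028e-01]), 'qd': array([-9.63475186e-04,  5.13227524e-04, -5.24300635e-05, -1.14740322e-03,
       -5.27113892e-04, -4.86134352e-04]), 'joint_efforts': array([-6.98657059e-04, -5.82394338e+01,  2.93292314e+01,  7.00216457e+00,
        1.23939815e-02, -1.11136990e-04]), 'eef_pos': array([ 0.167481  , -0.65388306,  0.2265625 ]), 'ee_rot': array([-3.14156111e+00,  5.88425714e-07, -2.89084351e+00]), 'force': array([ 0.02235101, -0.07962272,  0.10337817]), 'moment': array([ 0.00851048,  0.01433583, -0.01534545]), 'width': 0.08809097498286024} -0.0188
```

View pics/top0.png

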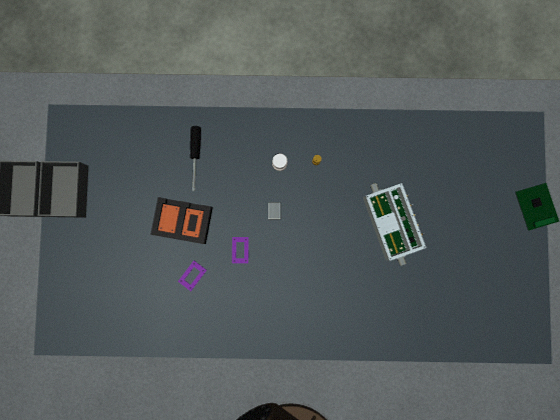

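View pics/side0.png

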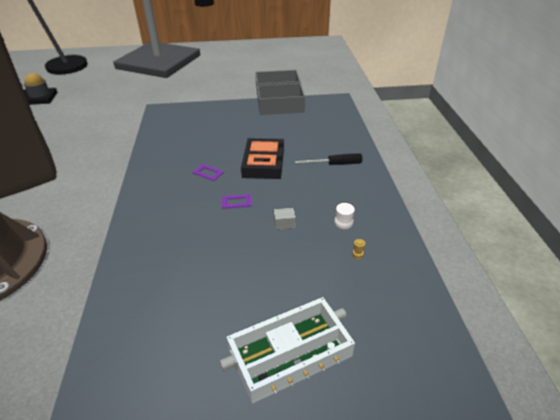

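```bash
cat > m.py <<'E'
from h import *
res={}
for n in('top','side'):
    p,d=grab(n); P=cloud(n,d)
    for t,z,c in(('tray',.03,(.55,.272)),('block_top',.03,(.575,.046)),('housing',.036,(.551,-.242))):
        m=(abs(P[...,2]-z)<.006)&(np.hypot(P[...,0]-c[0],P[...,1]-c[1])<.11)&(d>0)
        Q=P[m]; 
        r=cv2.minAreaRect((Q[:,:2]*1000).astype(np.float32)); print(n,t,m.sum(),np.median(Q[:,2]).round(4),[np.round(x,1) for x in r])
    if 1:
        hsv=cv2.cvtColor(p,cv2.COLOR_RGB2HSV)
        m=((hsv[...,0]<15)&(hsv[...,1]>120)&(hsv[...,2]>120)).astype(np.uint8)
        k,l,s,ce=cv2.connectedComponentsWithStats(m)
        for i in range(1,k):
            if s[i,4]>60:
                ys,xs=np.nonzero(l==i); W=np.array([ray(n,x,y,.03)[:2] for x,y in zip(xs,ys)])*1000
                r=cv2.minAreaRect(W.astype(np.float32));print(n,'copper',s[i],[np.round(x,1) for x in r],'medz',np.median(P[l==i][:,2]).round(4))
for n,c,f,s in(('top',(182,221),'ct.png',50),('side',(263,155),'cs.png',45)):
    p,d=grab(n);u,v=c;a=p[v-s:v+s,u-s:u+s];cv2.imwrite('pics/'+f,cv2.resize(a,(400,400),interpolation=2)[:,:,::-1])
a=np.hstack([cv2.imread('pics/ct.png'),cv2.imread('pics/cs.png')]);cv2.imwrite('pics/crop1.png',a)
E
python3 m.py
```

```text
top tray 1797 0.028 [array([550. , 273.1]), array([131. ,  92.1]), np.float64(80.9)]
top block_top 215 0.0284 [array([620.7,  46.6]), array([ 29.3, 127.3]), np.float64(86.5)]
top housing 847 0.0343 [array([ 555.3, -240.4]), array([169.1,  94. ]), np.float64(20.6)]
top copper [158 204  21  29 438] [array([553.8, 300.9]), array([40.1, 63.5]), np.float64(80.6)] medz 0.0282
top copper [182 209  21  28 309] [array([544.5, 243.5]), array([40.3, 63.7]), np.float64(81.1)] medz 0.028
side tray 1139 0.0296 [array([546.6, 271.3]), array([135.3,  92. ]), np.float64(80.8)]
side block_top 254 0.0296 [array([619.2,  44.6]), array([ 33.7, 129.5]), np.float64(86.0)]
side housing 2513 0.0356 [array([ 553.3, -240.8]), array([171.7,  94.5]), np.float64(20.2)]
side copper [250 141  28  11 275] [array([551. , 298.6]), array([45.1, 65.8]), np.float64(83.3)] medz 0.0297
side copper [247 154  30  11 254] [array([542.5, 242.9]), array([41.5, 66.8]), np.float64(83.4)] medz 0.0295
```

View pics/crop1.png

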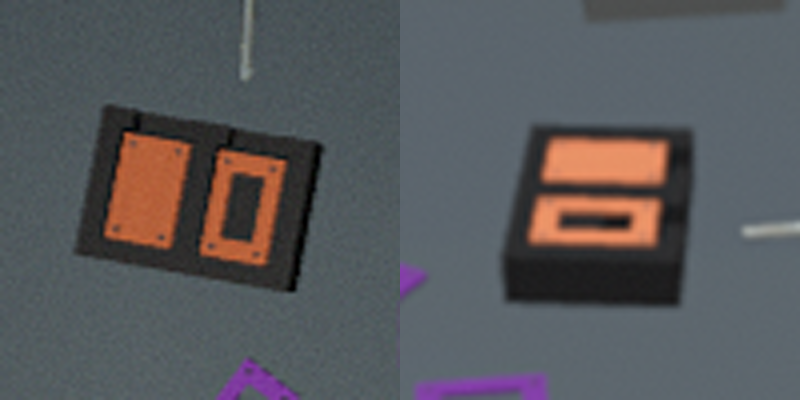

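Solid plate = orange, unbroken, top px (169,219), in the pocket at tray +y. Look-alikes rejected: the copper frame with a window (193,222), and the purple frames (241,249) and (194,275). The crop confirms this, and shows the notches (+x) on the upper side. Tray yaw is about -9.2°.

Call:
drive_tool([
  [1,0.9,0,0,0,-0.3],
  [1,0.9,0,0,0,-0.3],
  [1,0.9,0,0,0,-0.3],
  [1,0.9,0,0,0,-0.3],
  [1,0.9,0,0,0,-0.3],
], claw=0, newtons=20)

```text
t: 2.02
eef_pos: [0.3686, -0.4726, 0.2268]
ee_rot: [-3.141, 0.0, -3.049]
force: [1.7, -0.2, -0.2]
width: 0.0436
```

Call:
drive_tool([
  [0.9,1,0,0,0,-0.3],
  [0.9,1,0,0,0,-0.3],
  [0.9,1,0,0,0,-0.3],
  [0.9,1,0,0,0,-0.3],
  [0.9,1,0,0,0,-0.3],
])

```text
t: 2.65
eef_pos: [0.5486, -0.2724, 0.2269]
ee_rot: [-3.141, 0.001, 3.077]
force: [0.5, -0.6, 0.4]
width: 0.0006
```

Call:
drive_tool([
  [0,1,0,0,0,-0.2],
  [0,1,0,0,0,-0.2],
  [0,1,0,0,0,-0.2],
  [0,1,0,0,0,-0.2],
  [0,1,0,0,0,-0.1],
])

```text
t: 3.28
eef_pos: [0.5474, -0.0726, 0.2268]
ee_rot: [3.141, 0.0, 2.984]
force: [0.9, 0.4, 0.4]
width: 0.0003
```

Call:
drive_tool([
  [0,1,-0.4,0,0,0],
  [0,1,-0.4,0,0,0],
  [0,1,-0.4,0,0,0],
  [0,1,-0.4,0,0,0],
  [0,1,-0.4,0,0,0],
])

```text
t: 3.9
eef_pos: [0.5475, 0.1275, 0.1463]
ee_rot: [3.141, 0.001, 2.984]
force: [0.5, -0.0, 0.5]
width: 0.0006
```

```bash
python3 - <<'E'
from h import *
s=arm.get_state();print(s['t'],s['eef_pos'],s['ee_rot'],s['width'])
for n in('side','top'):
    u,v=map(int,w2px(n,s['eef_pos']+[0,0,.05]));p,d=grab(n);S=60
    v0=max(0,v-S);u0=max(0,u-S);print(n,u0,v0);cv2.imwrite('pics/g_%s.png'%n,cv2.resize(p[v0:v0+120,u0:u0+120],(400,400),interpolation=2)[:,:,::-1])
cv2.imwrite('pics/g.png',np.hstack([cv2.imread('pics/g_side.png'),cv2.imread('pics/g_top.png')]))
E
```

```text
3.9 [0.54748425 0.12753837 0.14634673] [3.14123081e+00 5.45384601e-04 2.98413894e+00] 0.0006186501436741885
side 204 58
top 172 157
```

View pics/g.png

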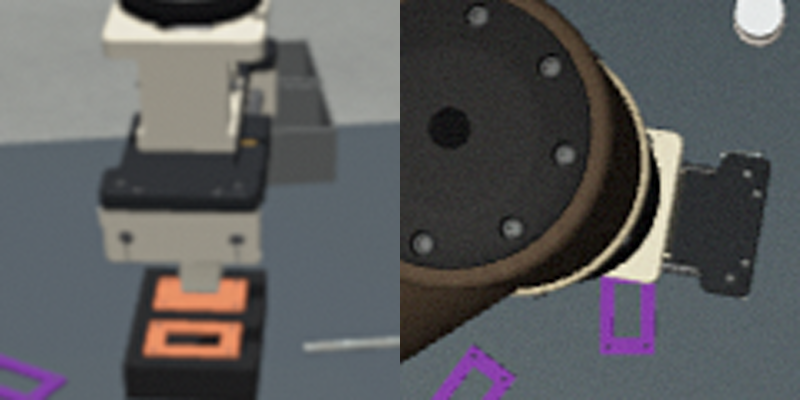

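Side view: the shut fingers show as one 19 mm wide column at crop (200,280), above the tray. Next I measure finger thickness from the depth.

```bash
python3 - <<'E'
from h import *
s=arm.get_state();t=s['eef_pos'];p,d=grab('side');P=cloud('side',d)-t
m=(d>0)&(abs(P[...,0])<.03)&(abs(P[...,1])<.09)&(P[...,2]>-.01)&(P[...,2]<.09)
R=Ro.from_euler('xyz',s['ee_rot']).as_matrix();Q=(P[m]@R)*1000
for a in range(-80,10,4):
    q=Q[(Q[:,2]>=a)&(Q[:,2]<a+4)]
    if len(q):print(a,len(q),'x',q[:,0].min().round(1),q[:,0].max().round(1),'y',np.percentile(q[:,1],[5,50,95]).round(1))
E
```

```text
-80 46 x -36.4 15.6 y [-90.1 -88.8 -83.2]
-76 42 x -36.4 15.6 y [-90.1 -88.3 -34.8]
-72 52 x -36.3 15.9 y [-90.3 -88.4 -82.4]
-68 21 x -24.6 16.1 y [-90.5 -88.6 -86.8]
-24 14 x -7.7 13.5 y [-19.1 -18.  -15.6]
-20 22 x -7.4 13.6 y [-18.7 -16.2 -14. ]
-16 21 x -7.3 13.9 y [-17.8 -16.2 -14.7]
-12 21 x -7.6 14.2 y [-17.5 -16.5 -13.8]
-8 26 x -8.2 14.1 y [-17.8 -15.6   2.4]
-4 8 x -6.9 12.4 y [-16.3 -15.5 -14. ]
```

Call:
drive_tool([
  [0.15,1,0,-0.16,-0.99,0],
  [0.15,1,0,-0.16,-0.99,0],
  [0.15,1,0,-0.16,-0.99,0],
  [0.15,1,-0.2,-0.16,-0.99,0],
  [0.17,1,-0.3,-0.16,-0.99,0],
], claw=0.7)

```text
t: 4.68
eef_pos: [0.6117, 0.3114, 0.1678]
ee_rot: [-3.134, 0.396, 3.046]
force: [-0.3, 0.7, 0.7]
width: 0.0449
```

Call:
drive_tool([
  [0,0.23,-0.5,0,0,0],
  [0,0,-0.5,0,0,0],
  [0,0,-0.5,0,0,0],
  [0,0,0,0,0,0],
])

```text
t: 5.18
eef_pos: [0.6194, 0.3154, 0.1151]
ee_rot: [-3.132, 0.358, 3.054]
force: [0.3, -0.5, 0.7]
width: 0.0614
```

```bash
python3 - <<'E'
from h import *
s=arm.get_state();print(s['t'],s['eef_pos'],s['ee_rot'],s['width'],s['force'])
p,d=grab('side','x.png');u,v=map(int,w2px('side',s['eef_pos']));cv2.imwrite('pics/p1.png',cv2.resize(p[v-60:v+40,u-70:u+60],None,fx=5,fy=5,interpolation=2)[:,:,::-1])
X=np.array([.987,-.159,0]);Y=np.array([.159,.987,0])
P=cloud('side',d);R=Ro.from_euler('xyz',s['ee_rot']).as_matrix();print(R.round(2).tolist())
Q=((P-s['eef_pos'])@R)[d>0]*1000
for a in range(-24,4,4):
    q=Q[(Q[:,2]>=a)&(Q[:,2]<a+4)&(abs(Q[:,0])<20)&(abs(Q[:,1])<60)]
    if len(q):print(a,len(q),'x',np.percentile(q[:,0],[2,98]).round(1),'y',np.percentile(q[:,1],[2,50]).round(1))
E
```

```text
5.175 [0.61944661 0.31542795 0.11511043] [-3.13226108  0.35788801  3.05357388] 0.06135475043463929 [ 0.26325234 -0.49209682  0.65458182]
[[-0.93, 0.09, 0.35], [0.08, 1.0, -0.04], [-0.35, -0.01, -0.94]]
-24 19 x [-7.7 13.6] y [-50.4 -47.4]
-20 15 x [-7.9 12.9] y [-49.3 -46. ]
-16 17 x [-6.6 11.6] y [-48.8 -47. ]
-12 28 x [-8. 14.] y [-48.4 -45. ]
-8 19 x [-6.3 13.4] y [-50.7 -44.7]
-4 10 x [-4.6 11.7] y [-46.   -6.5]
```

View pics/p1.png

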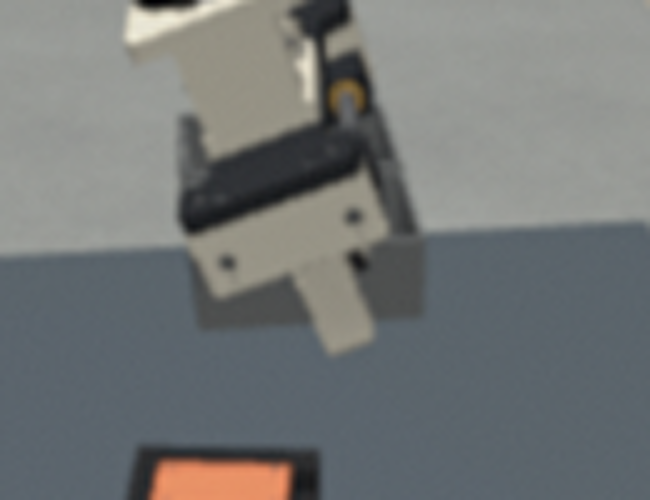

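```bash
python3 - <<'E'
from h import *
s=arm.get_state();print(s['q'].round(3),s['qd'].round(3),dir(arm))
E
```

```text
[ 0.868  0.332 -0.573  0.603 -0.541 -3.03 ] [ 0.009 -0.018  0.018  0.004 -0.008 -0.001] ['Unreachable', '__class__', '__delattr__', '__dict__', '__dir__', '__doc__', '__eq__', '__format__', '__ge__', '__getattribute__', '__getstate__', '__gt__', '__hash__', '__init__', '__init_subclass__', '__le__', '__lt__', '__module__', '__ne__', '__new__', '__reduce__', '__reduce_ex__', '__repr__', '__setattr__', '__sizeof__', '__str__', '__subclasshook__', '__weakref__', 'cut_out', 'get_calibration', 'get_state', 'grab_frame', 'job_done', 'landmark_of', 'pinch_z', 'search_frame']
```

Joint 6 is at its limit (-3.03), so I turn the tool half a turn about its own axis; the grasp line stays the same.

Call:
drive_tool([
  [-0.1,0.05,0.1,-0.37,0.04,1],
  [-0.1,0.05,0.1,-0.37,0.04,1],
  [-0.1,0.05,0,-0.37,0.04,1],
  [-0.1,0.05,0,-0.37,0.04,1],
  [-0.1,0.05,0,-0.37,0.04,1],
])

```text
t: 5.85
eef_pos: [0.5999, 0.3276, 0.1262]
ee_rot: [-2.941, 0.301, -2.637]
force: [-0.4, -0.3, -1.5]
width: 0.0615
```

Call:
drive_tool([
  [-0.1,0.05,0,-0.37,0.04,1],
  [-0.1,0.05,0,-0.37,0.04,1],
  [-0.1,0.05,0,-0.37,0.04,1],
  [-0.1,0.05,0,-0.37,0.04,1],
  [-0.1,0.05,0,-0.37,0.04,1],
])

```text
t: 6.48
eef_pos: [0.5799, 0.3376, 0.1262]
ee_rot: [-2.816, 0.151, -2.084]
force: [-0.5, -0.4, 0.5]
width: 0.0614
```

Call:
drive_tool([
  [0,0,0,-0.37,0.04,1],
  [0,0,0,-0.37,0.04,1],
  [0,0,0,-0.37,0.04,1],
  [0,0,0,-0.37,0.04,1],
  [0,0,0,-0.37,0.04,1],
])

```text
t: 7.1
eef_pos: [0.58, 0.3375, 0.1262]
ee_rot: [-2.788, -0.04, -1.557]
force: [0.0, 0.1, -0.6]
width: 0.0616
```

Call:
drive_tool([
  [0,0,0,-0.37,0.04,1],
  [0,0,0,-0.37,0.04,1],
  [0,0,0,-0.37,0.04,1],
  [0,0,0,-0.37,0.04,1],
  [0,0,0,-0.37,0.04,1],
])

```text
t: 7.72
eef_pos: [0.58, 0.3375, 0.1262]
ee_rot: [-2.861, -0.219, -1.023]
force: [-0.4, 0.2, -0.6]
width: 0.0615
```

Call:
drive_tool([
  [0,0,0,-0.37,0.04,1],
  [0,0,0,-0.37,0.04,1],
  [0,0,0,-0.37,0.04,1],
  [0,0,0,-0.37,0.04,1],
  [0,0,0,-0.37,0.04,1],
])

```text
t: 8.35
eef_pos: [0.5801, 0.3375, 0.1262]
ee_rot: [-3.023, -0.333, -0.453]
force: [0.9, 0.9, -0.7]
width: 0.0613
```

```bash
cat >> h.py <<'E'
def rotto(deg_yaw, tilt, axis_yaw):
    """units of rotation vector from current to: tool y line at 90+deg_yaw, tilted by tilt deg about horizontal axis at 90+axis_yaw"""
    s=arm.get_state();R=Ro.from_euler('xyz',s['ee_rot'])
    a=np.radians(axis_yaw); T=Ro.from_rotvec(np.radians(tilt)*np.array([-np.sin(a),np.cos(a),0]))
    best=None
    for k in(0,180):
        G=T*Ro.from_euler('xyz',[np.pi,0,np.radians(deg_yaw+k)]); v=(G*R.inv()).as_rotvec(degrees=True)/6
        if best is None or np.linalg.norm(v)<np.linalg.norm(best): best=v
    return best.round(2)
def st():
    s=arm.get_state();print('t',round(s['t'],2),'p',(s['eef_pos']*1000).round(1),'rot',s['ee_rot'].round(3),'w',round(s['width']*1000,1),'F',s['force'].round(1),'q',s['q'].round(2));return s
E
python3 - <<'E'
from h import *
s=st();print(rotto(-9.1,-30,-9.1), (np.array([.5785,.3369,.045])-s['eef_pos'])/.04)
E
```

```text
t 8.35 p [580.1 337.5 126.2] rot [-3.023 -0.333 -0.453] w 61.3 F [ 0.9  0.9 -0.7] q [ 0.95  0.29 -0.6   0.58 -0.58 -0.28]
[-1.54 -1.42  2.33] [-0.03891527 -0.01601947 -2.03024276]
```

Call:
drive_tool([
  [-0.04,-0.02,-0.5,-0.52,-0.47,0.78],
  [0,0,-0.5,-0.52,-0.47,0.78],
  [0,0,-0.5,-0.5,-0.47,0.77],
  [0,0,-0.5,0,0,0],
  [0,0,0,0,0,0],
])

```text
t: 8.98
eef_pos: [0.585, 0.3337, 0.058]
ee_rot: [-3.122, -0.504, -0.216]
force: [0.0, -0.0, 0.4]
width: 0.0617
```

```bash
python3 - <<'E'
from h import *
s=st();print(rotto(-9.1,-30,-9.1), (np.array([.5785,.3369,.045])-s['eef_pos'])/.04)
p,d=grab('side');u,v=map(int,w2px('side',s['eef_pos']));a=cv2.resize(p[v-45:v+45,u-50:u+50],(450,405),interpolation=2)
p,d=grab('top');u,v=map(int,w2px('top',s['eef_pos']));b=cv2.resize(p[v-45:v+45,u-40:u+40],(350,405),interpolation=2)
cv2.imwrite('pics/p2.png',np.hstack([a,b])[:,:,::-1])
E
```

```text
t 8.97 p [585.  333.7  58. ] rot [-3.122 -0.504 -0.216] w 61.7 F [ 0.  -0.   0.4] q [ 0.75  0.36 -0.87  1.53 -0.4  -0.85]
[-0.2  -0.16  0.45] [-0.16240939  0.07966261 -0.32433775]
```

View pics/p2.png

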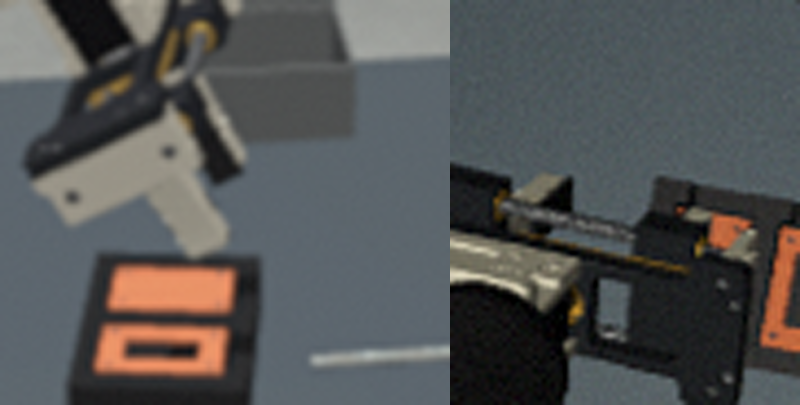

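```bash
python3 - <<'E'
from h import *
s=st();print(rotto(-9.1,-20,-9.1), (np.array([.5792,.3368,.042])-s['eef_pos'])/.04)
E
```

```text
t 9.07 p [585.7 335.   59.7] rot [-3.119 -0.505 -0.217] w 61.4 F [ 0.8  0.8 -0.1] q [ 0.75  0.36 -0.87  1.52 -0.4  -0.85]
[0.09 1.5  0.47] [-0.16282944  0.04493932 -0.44189154]
```

Call:
drive_tool([
  [0,0,0,0.03,0.5,0.16],
  [0,0,0,0.03,0.5,0.16],
  [0,0,0,0.03,0.5,0.15],
  [-0.08,0.02,-0.2,0,0,0],
  [-0.08,0.02,-0.24,0,0,0],
])

```text
t: 9.7
eef_pos: [0.5784, 0.3392, 0.0425]
ee_rot: [-3.138, -0.349, -0.157]
force: [0.8, -0.7, 0.3]
width: 0.0616
```

```bash
python3 - <<'E'
from h import *
s=st();print(rotto(-9.1,-20,-9.1), (np.array([.5792,.3368,.042])-s['eef_pos'])/.04)
E
```

```text
t 9.7 p [578.4 339.2  42.5] rot [-3.138 -0.349 -0.157] w 61.6 F [ 0.8 -0.7  0.3] q [ 0.88  0.39 -0.74  0.88 -0.39 -0.29]
[-0.03  0.   -0.03] [ 0.02064648 -0.05982769 -0.01189834]
```

Call:
drive_tool([
  [0.02,-0.06,-0.2,0,0,0],
  [0,0,-0.05,0,0,0],
  [0,0,-0.04,0,0,0],
  [0,0,-0.04,0,0,0],
  [0,0,0,0,0,0],
])

```text
t: 10.32
eef_pos: [0.5793, 0.3347, 0.0279]
ee_rot: [-3.141, -0.348, -0.157]
force: [0.8, 0.9, 0.4]
width: 0.0619
```

Call:
drive_tool([
  [0.03,0,-0.04,0,0,0],
  [0.03,-0.01,-0.04,0,0,0],
  [0.03,0,-0.04,0,0,0],
  [0,0,0,0,0,0],
])

```text
t: 10.82
eef_pos: [0.5834, 0.3343, 0.0234]
ee_rot: [-3.141, -0.349, -0.158]
force: [2.5, -0.4, 4.4]
width: 0.0616
```

```bash
cat > tip.py <<'E'
from h import *
s=st();X=np.array([.987,-.159]);Y=np.array([.159,.987]);c=np.array([.5543,.3013])
for n in('side','top'):
    p,d=grab(n);P=cloud(n,d);hsv=cv2.cvtColor(p,cv2.COLOR_RGB2HSV)
    m=(hsv[...,0]<15)&(hsv[...,1]>110)&(hsv[...,2]>70)&(d>0)
    Q=P[m];a=(Q[:,:2]-c)@X*1000;b=(Q[:,:2]-c)@Y*1000;k=(abs(a)<50)&(abs(b)<25)
    if k.sum()>15:
        f=np.polyfit(a[k],Q[k,2]*1000,1);print(n,k.sum(),'x',np.percentile(a[k],[1,99]).round(1),'y',np.percentile(b[k],[1,99]).round(1),'z',np.percentile(Q[k,2]*1000,[1,99]).round(1),'tilt',np.arctan(-f[0]).round(2))
    if n=='side': u,v=map(int,w2px(n,[c[0],c[1],.03]));cv2.imwrite('pics/tip.png',cv2.resize(p[v-35:v+35,u-50:u+50],None,fx=6,fy=6,interpolation=2)[:,:,::-1])
E
python3 tip.py
```

```text
t 10.82 p [583.4 334.3  23.4] rot [-3.141 -0.349 -0.158] w 61.6 F [ 2.5 -0.4  4.4] q [ 0.84  0.42 -0.77  1.02 -0.34 -0.39]
side 102 x [-22.7  23.2] y [-21.8  16.2] z [ 7.8 51.4] tilt 0.67
```

Call:
drive_tool([
  [0.02,0,-0.05,0,0,0],
  [0.01,0,-0.05,0,0,0],
  [0,0,-0.05,0,0,0],
  [0,0,0,0,0,0],
])

```text
t: 11.42
eef_pos: [0.5863, 0.3347, 0.0199]
ee_rot: [-3.14, -0.352, -0.158]
force: [2.9, -3.0, 16.2]
width: 0.0613
```

```bash
python3 tip.py
```

```text
t 11.43 p [586.3 334.7  19.9] rot [-3.14  -0.352 -0.158] w 61.3 F [ 2.9 -3.  16.2] q [ 0.82  0.42 -0.78  1.07 -0.33 -0.43]
side 96 x [-23.2   8.2] y [-23.   13.9] z [24.5 51.5] tilt 0.62
```

View pics/tip.png

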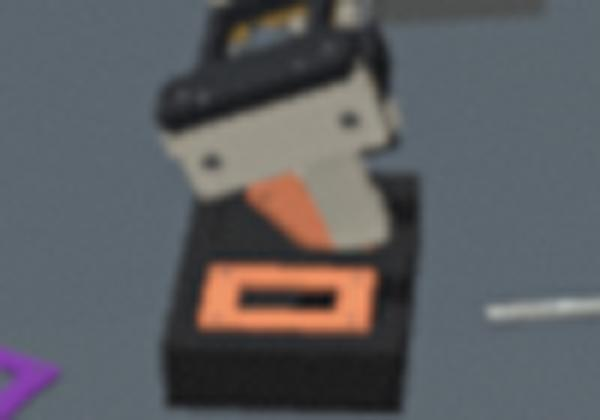

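Call:
drive_tool([
  [0.04,-0.01,0,0,0,0],
  [0.04,0,0,0,0,0],
  [0.04,-0.01,-0.02,0,0,0],
  [0.04,0,-0.02,0,0,0],
])

```text
t: 12.02
eef_pos: [0.5907, 0.3337, 0.0159]
ee_rot: [-3.141, -0.349, -0.157]
force: [0.3, -0.1, 5.4]
width: 0.061
```

```bash
python3 tip.py
```

```text
t 12.03 p [590.7 333.7  15.9] rot [-3.141 -0.349 -0.157] w 61.0 F [ 0.3 -0.1  5.4] q [ 0.81  0.43 -0.77  1.07 -0.33 -0.42]
side 85 x [-16.4  10.8] y [-24.9  13.3] z [20.  46.3] tilt 0.74
```

Call:
drive_tool([
  [0,0,0.1,0,0,0],
  [0,0,0.3,0,0,0],
  [0,0,0.6,0,0,0],
  [0,0,0.9,0,0,0],
  [0,0,0.9,0,0,0],
])

```text
t: 12.75
eef_pos: [0.589, 0.3333, 0.1271]
ee_rot: [3.14, -0.345, -0.156]
force: [0.4, -0.2, 0.6]
width: 0.0611
```

```bash
python3 tip.py
```

```text
t 12.75 p [589.  333.3 127.1] rot [ 3.14  -0.345 -0.156] w 61.1 F [ 0.4 -0.2  0.6] q [ 0.94  0.31 -0.56  0.55 -0.61  0.04]
side 197 x [-19.7  28.7] y [-24.2  22.4] z [ 9.7 46.4] tilt 0.59
top 163 x [-17.6  33.7] y [-23.5   2. ] z [ 5.4 44.6] tilt 0.59
```

View pics/tip.png

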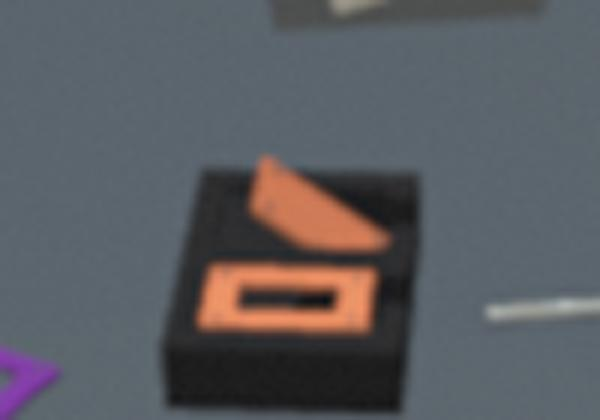

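The plate stays tipped: raised end at about (265,165) in the crop, z ≈ 45 mm, tilt about 0.6. I take it across its width at that end, leaning the tool 15° the other way so that less lean is needed at the block.

Call:
drive_tool([
  [-0.22,-0.15,0,0.16,0.97,0],
  [-0.22,-0.15,0,0.16,0.97,0],
  [-0.22,-0.15,0,0.16,0.97,0],
  [-0.22,-0.16,-0.3,0.16,0.97,0],
  [-0.21,-0.16,-0.4,0.16,0.97,0],
], claw=0.8)

```text
t: 13.48
eef_pos: [0.5459, 0.303, 0.0988]
ee_rot: [-3.137, 0.171, -0.157]
force: [1.2, -0.8, -0.3]
width: 0.0705
```

Call:
drive_tool([
  [0,0,-0.3,0.16,0.97,0],
  [0,0,-0.3,0,0,0],
  [0,0,0,0,0,0],
])

```text
t: 13.85
eef_pos: [0.5456, 0.3018, 0.0732]
ee_rot: [-3.141, 0.272, -0.159]
force: [-1.1, -1.1, 0.4]
width: 0.07
```

```bash
python3 - <<'E'
from h import *
s=st();print(rotto(-9.1,15,-9.1), (np.array([.5454,.3027,.035])-s['eef_pos'])/.04)
E
python3 tip.py
```

```text
t 13.85 p [545.6 301.8  73.2] rot [-3.141  0.272 -0.159] w 70.0 F [-1.1 -1.1  0.4] q [ 0.68  0.54 -0.02 -0.22 -1.21  0.82]
[-0.02 -0.09  0.  ] [-0.004868    0.02242416 -0.95565499]
t 13.85 p [545.6 301.8  73.2] rot [-3.141  0.272 -0.159] w 70.0 F [-1.1 -1.1  0.4] q [ 0.68  0.54 -0.02 -0.22 -1.21  0.82]
side 202 x [-19.5  28.7] y [-24.5  23.2] z [  9.2 355.1] tilt -0.94
top 111 x [-10.3  33.5] y [-19.7  19.9] z [  5.9 149. ] tilt 0.84
```

Descend to z = 35 mm, then grip.

Call:
drive_tool([
  [0,0.02,-0.4,0,-0.09,0],
  [0,0,-0.4,0,0,0],
  [0,0,-0.15,0,0,0],
  [0,0,0,0,0,0],
])

```text
t: 14.45
eef_pos: [0.5466, 0.3033, 0.0371]
ee_rot: [-3.137, 0.261, -0.157]
force: [0.0, 0.9, -0.9]
width: 0.0703
```

Call:
drive_tool([
  [0,0,0,0,0,0],
  [0,0,0,0,0,0],
  [0,0,0,0,0,0],
  [0,0,0,0,0,0],
  [0,0,0,0,0,0],
], claw=0.3, newtons=25)

```text
t: 15.08
eef_pos: [0.5469, 0.3033, 0.0375]
ee_rot: [-3.136, 0.26, -0.157]
force: [-0.5, 0.8, 1.8]
width: 0.0386
```

Call:
drive_tool([
  [-0.02,0,0.15,0,0,0],
  [-0.02,0,0.25,0,0,0],
  [0,0,0.4,0,0,0],
  [0,0,0.5,0,0,0],
  [0,0,0.5,0,0,0],
])

```text
t: 15.7
eef_pos: [0.5456, 0.3035, 0.1114]
ee_rot: [-3.136, 0.259, -0.157]
force: [0.1, -0.7, -0.8]
width: 0.0387
```

```bash
cat > held.py <<'E'
from h import *
s=st();R=Ro.from_euler('xyz',s['ee_rot']).as_matrix()
for n in('side','top'):
    p,d=grab(n);P=cloud(n,d);hsv=cv2.cvtColor(p,cv2.COLOR_RGB2HSV)
    m=(hsv[...,0]<15)&(hsv[...,1]>110)&(hsv[...,2]>70)&(d>0)
    Q=(P-s['eef_pos']);k=m&(np.linalg.norm(Q,axis=-1)<.065)&(P[...,2]>s['eef_pos'][2]-.05)
    if k.sum()>15:
        W=P[k];q,_,v=np.linalg.svd(W-W.mean(0),full_matrices=False);nn=v[2]*np.sign(v[2][2]);T=Q[k]@R*1000
        print(n,k.sum(),'mean',W.mean(0).round(4),'normal',nn.round(3),'long',v[0].round(3),'s',(_/np.sqrt(k.sum())*1000).round(1),'tool lo',np.percentile(T,2,axis=0).round(1),'hi',np.percentile(T,98,axis=0).round(1),'normal in tool',(R.T@nn).round(3))
    if n=='side': u,v=map(int,w2px(n,s['eef_pos']));u=max(u,50);v=max(v,40);cv2.imwrite('pics/held.png',cv2.resize(p[v-40:v+40,u-50:u+50],None,fx=6,fy=6,interpolation=2)[:,:,::-1])
E
python3 held.py
```

```text
t 15.7 p [545.6 303.5 111.4] rot [-3.136  0.259 -0.157] w 38.7 F [ 0.1 -0.7 -0.8] q [ 0.69  0.49  0.01 -0.21 -1.26  0.8 ]
side 129 mean [0.5678 0.2958 0.0921] normal [ 0.624 -0.117  0.772] long [ 0.381  0.908 -0.171] s [11.8 10.9  0.9] tool lo [ 11.1 -16.2   5. ] hi [44.2 22.3 20.6] normal in tool [ 0.416  0.012 -0.909]
top 29 mean [0.5654 0.3127 0.1017] normal [ 0.625 -0.038  0.78 ] long [-0.77   0.131  0.624] s [19.2  2.6  1.1] tool lo [ -3.4 -17.5  -6.7] hi [46.1 -7.5 16.7] normal in tool [ 0.402 -0.065 -0.913]
```

View pics/held.png

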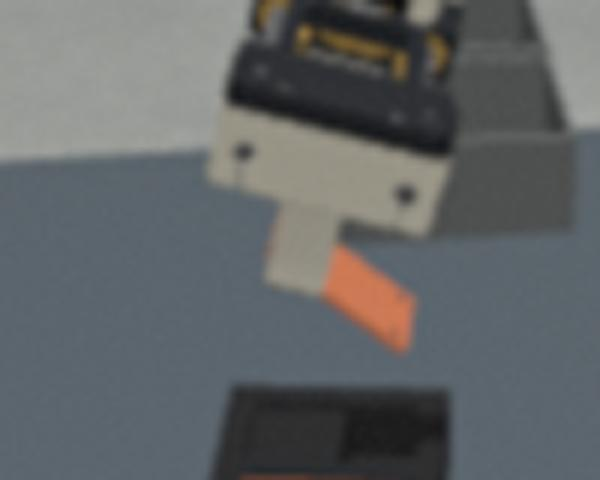

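Held firmly (plate from about (270,250) to (415,345), pocket empty below). Next I measure the block, and the housing too.

```bash
cat > b.py <<'E'
from h import *
for n in('side','top'):
    p,d=grab(n); P=cloud(n,d)
    for t,z,c,r in(('block',.03,(.577,.046),.035),('housing',.036,(.551,-.241),.086)):
        m=((abs(P[...,2]-z)<.007)&(np.hypot(P[...,0]-c[0],P[...,1]-c[1])<r)&(d>0)).astype(np.uint8)
        ys,xs=np.nonzero(m);W=np.array([ray(n,x,y,z)[:2] for x,y in zip(xs,ys)])*1000
        if len(W)>30:
            rr=cv2.minAreaRect(W.astype(np.float32));h=cv2.convexHull(W.astype(np.float32));M=cv2.moments(h);print(n,t,len(W),[np.round(x,1) for x in rr],'hull c',round(M['m10']/M['m00'],1),round(M['m01']/M['m00'],1))
    # pedestal: white patch at z~.016
    c=np.array([.551,-.226]);m=(abs(P[...,2]-.016)<.004)&(np.hypot(P[...,0]-c[0],P[...,1]-c[1])<.04)&(d>0)&(p.min(-1)>150)
    ys,xs=np.nonzero(m);W=np.array([ray(n,x,y,.016)[:2] for x,y in zip(xs,ys)])*1000
    if len(W)>20:
        rr=cv2.minAreaRect(W.astype(np.float32));print(n,'ped',len(W),[np.round(x,1) for x in rr],W.mean(0).round(1))
E
python3 b.py
```

```text
side block 246 [array([573.7,  43.6]), array([40.3, 37.7]), np.float64(2.4)] hull c 573.8 43.2Traceback (most recent call last):
  File "b.py", line 6, in <module>
    ys,xs=np.nonzero(m);W=np.array([ray(n,x,y,z)[:2] for x,y in zip(xs,ys)])*1000
                                    ~~~^^^^^^^^^
  File "h.py", line 13, in ray
    c=arm.get_calibration(n);K=np.array(c['mtx']);o=np.array(c['origin'])
ValueError: time passes only in moves, steps and waits
```

```bash
sed -i 's/arm.get_calibration(n)/CAL[n]/' h.py; sed -i "2a CAL={n:arm.get_calibration(n) for n in('side','top')}" h.py; sed -i 's/^for n in.*:/for n in("side","top"):/' b.py; python3 b.py
```

```text
side block 241 [array([573.8,  43.9]), array([40.3, 37.1]), np.float64(1.5)] hull c 573.5 43.5
side housing 2436 [array([ 551. , -244.1]), array([169. ,  96.8]), np.float64(20.3)] hull c 551.6 -243.3
side ped 645 [array([ 545.3, -221.2]), array([46.4, 38.4]), np.float64(19.8)] [ 544.8 -221.6]
top block 204 [array([577.4,  49.3]), array([38.5, 26.4]), np.float64(1.0)] hull c 577.4 49.2
top housing 809 [array([ 552.3, -240.3]), array([168.6,  93.5]), np.float64(20.3)] hull c 552.2 -240.4
top ped 298 [array([ 552.9, -234.1]), array([43.5, 54. ]), np.float64(19.3)] [ 551.2 -229.2]
```

Call:
drive_tool([
  [0.05,-0.91,0,-0.1,-0.93,0.25],
  [0.05,-0.91,0,-0.1,-0.93,0.25],
  [0.05,-0.91,0,-0.1,-0.93,0.25],
  [0.05,-0.91,0,-0.08,-0.93,0.25],
  [0.05,-0.91,0,-0.06,-0.93,0.25],
])

```text
t: 16.58
eef_pos: [0.5548, 0.1206, 0.109]
ee_rot: [-3.138, -0.231, -0.023]
force: [0.8, -0.8, -0.2]
width: 0.0385
```

Call:
drive_tool([
  [0.05,-0.91,-0.2,0,-0.93,0.25],
  [0.05,-0.91,-0.2,0,-0.93,0.25],
  [0,0,0,0,0,0],
])

```text
t: 16.95
eef_pos: [0.5689, 0.052, 0.1076]
ee_rot: [3.137, -0.384, 0.013]
force: [-0.2, -1.6, -1.3]
width: 0.0386
```

```bash
python3 held.py; python3 - <<'E'
from h import *
s=arm.get_state();print(rotto(1.5,-24.2,1.5), (np.array([.5593,.0470,.06])-s['eef_pos'])/.04)
E
```

```text
t 16.95 p [568.9  52.  107.6] rot [ 3.137 -0.384  0.013] w 38.6 F [-0.2 -1.6 -1.3] q [ 0.43  0.11 -0.96  0.81 -0.22  0.38]
side 278 mean [0.598  0.048  0.1082] normal [ 0.04  -0.001  0.999] long [-0.801 -0.598  0.031] s [12.5 10.9  1. ] tool lo [  7.4 -16.8   1. ] hi [44.5 21.3 18.1] normal in tool [ 0.411  0.006 -0.912]
top 392 mean [0.5956 0.053  0.1077] normal [0.04  0.007 0.999] long [-0.999 -0.014  0.04 ] s [15.5 11.4  1.4] tool lo [ -3.8 -19.7  -3.2] hi [47.  17.9 20.5] normal in tool [ 0.411 -0.002 -0.911]
[ 0.03 -0.36  0.15] [-0.28976715 -0.18573563 -1.21495035]
```

Call:
drive_tool([
  [-0.14,-0.09,-0.3,0.01,-0.12,0.05],
  [-0.14,-0.09,-0.3,0.01,-0.12,0.05],
  [0,0,-0.3,0.01,-0.12,0.05],
  [0,0,-0.3,0,0,0],
  [0,0,0,0,0,0],
])

```text
t: 17.68
eef_pos: [0.5708, 0.0473, 0.0865]
ee_rot: [-3.134, -0.375, 0.029]
force: [-0.5, -0.9, -0.3]
width: 0.0389
```

```bash
cat > blk.py <<'E'
from h import *
s=st();print(rotto(1.5,-24.3,1.5), (np.array([.5593,.0470,.0315])-s['eef_pos'])*1000)
for n in('side','top'):
    p,d=grab(n);P=cloud(n,d);hsv=cv2.cvtColor(p,cv2.COLOR_RGB2HSV)
    m=(hsv[...,0]<15)&(hsv[...,1]>110)&(hsv[...,2]>70)&(d>0)&(np.linalg.norm(P-s['eef_pos'],axis=-1)<.075)
    W=P[m];z=np.median(W[:,2])
    if n=='top':
        r=cv2.minAreaRect((W[:,:2]*1000).astype(np.float32));print('plate top',[np.round(x,1) for x in r],z.round(4))
    else: print('plate side x',np.percentile(W[:,0]*1000,[1,99]).round(1),'y',np.percentile(W[:,1]*1000,[1,99]).round(1))
    b=(P[...,2]<.037)&(P[...,2]>.022)&(np.hypot(P[...,0]-.577,P[...,1]-.046)<.035)&(d>0)&~m
    if b.sum()>10: B=P[b];print(n,'block seen',b.sum(),'x',np.percentile(B[:,0]*1000,[1,99]).round(1),'y',np.percentile(B[:,1]*1000,[1,99]).round(1))
    if n=='side': u,v=map(int,w2px(n,[.575,.047,.05]));cv2.imwrite('pics/blk%d.png'%int(s['t']*100),cv2.resize(p[v-40:v+40,u-50:u+50],None,fx=6,fy=6,interpolation=2)[:,:,::-1])
E
python3 blk.py
```

```text
t 17.68 p [570.8  47.3  86.5] rot [-3.134 -0.375  0.029] w 38.9 F [-0.5 -0.9 -0.3] q [ 0.31  0.14 -1.02  1.06 -0.11  0.25]
[-0.06 -0.47 -0.06] [-11.51554559  -0.26291604 -54.9720699 ]
plate side x [578.7 619.1] y [26.8 67.3]
side block seen 250 x [554.4 593.4] y [31.7 61.8]
plate top [array([592.6,  46.8]), array([57.8, 38.3]), np.float64(1.3)] 0.086
```

Joint 3 is at its limit, so this lean isn't reachable here. I turn the plate half round about the vertical (same result on the block) so the tool leans the other way: first upright, then yaw -180°.

Call:
drive_tool([
  [0.05,0,0.3,-0.03,0.9,0],
  [0.05,0,0.3,-0.03,0.9,0],
  [0,0,0.2,-0.02,0.9,0],
  [0,0,0,-0.02,0.9,0],
  [0,0,0,0,0,-1],
])

```text
t: 18.4
eef_pos: [0.6054, 0.0124, 0.1244]
ee_rot: [3.09, -0.154, -0.088]
force: [-0.5, -0.2, -1.1]
width: 0.0386
```

Call:
drive_tool([
  [0,0,0,0,0,-1],
  [0,0,0,0,0,-1],
  [0,0,0,0,0,-1],
  [0,0,0,0,0,-1],
  [0,0,0,0,0,-1],
])

```text
t: 19.02
eef_pos: [0.603, 0.0113, 0.1236]
ee_rot: [3.088, -0.153, -0.613]
force: [0.5, 0.1, -0.8]
width: 0.0389
```

Call:
drive_tool([
  [0,0,0,0,0,-1],
  [0,0,0,0,0,-1],
  [0,0,0,0,0,-1],
  [0,0,0,0,0,-1],
  [0,0,0,0,0,-1],
])

```text
t: 19.65
eef_pos: [0.603, 0.0114, 0.1235]
ee_rot: [3.088, -0.152, -1.137]
force: [1.2, 0.0, -1.4]
width: 0.0392
```

Call:
drive_tool([
  [0,0,0,0,0,-1],
  [0,0,0,0,0,-1],
  [0,0,0,0,0,-1],
  [0,0,0,0,0,-1],
  [0,0,0,0,0,-1],
])

```text
t: 20.27
eef_pos: [0.6031, 0.0115, 0.1235]
ee_rot: [3.087, -0.152, -1.66]
force: [0.2, 0.1, -0.2]
width: 0.0387
```

Call:
drive_tool([
  [0.1,0,0,0,0,-1],
  [0.1,0,0,0,0,-1],
  [0.1,0,0,0,0,-1],
  [0.1,0,0,0,0,-1],
  [0.1,0,0,0,0,-1],
])

```text
t: 20.9
eef_pos: [0.6232, 0.0116, 0.1235]
ee_rot: [3.087, -0.153, -2.184]
force: [0.1, 0.1, -0.8]
width: 0.0389
```

```bash
python3 - <<'E'
from h import *
s=st();R=Ro.from_euler('xyz',s['ee_rot']).as_matrix();print(R.round(3))
G=Ro.from_rotvec(np.radians(24.3)*np.array([-.026,1,0]))*Ro.from_euler('xyz',[np.pi,0,np.radians(-178.5)])
print((G*Ro.from_matrix(R).inv()).as_rotvec(degrees=True)/6)
E
```

```text
t 20.9 p [623.2  11.6 123.5] rot [ 3.087 -0.153 -2.184] w 38.9 F [ 0.1  0.1 -0.8] q [ 0.36  0.44 -0.14  0.04 -1.15 -1.  ]
[[-0.568 -0.812 -0.132]
 [-0.809  0.581 -0.093]
 [ 0.152  0.054 -0.987]]
[-1.72639987  2.12018627 -8.690492  ]
```

Call:
drive_tool([
  [-0.08,0.1,0,-0.19,0.24,-0.97],
  [-0.08,0.1,0,-0.19,0.24,-0.97],
  [-0.08,0.1,0,-0.19,0.24,-0.97],
  [-0.08,0.1,0,-0.19,0.24,-0.97],
  [-0.08,0.1,0,-0.19,0.24,-0.97],
])

```text
t: 21.52
eef_pos: [0.607, 0.0319, 0.1235]
ee_rot: [3.081, -0.313, -2.691]
force: [0.5, -0.2, -1.0]
width: 0.0385
```

Call:
drive_tool([
  [-0.08,0.1,-0.3,-0.19,0.24,-0.97],
  [-0.08,0.1,-0.3,-0.19,0.24,-0.97],
  [-0.08,0.1,-0.3,-0.19,0.24,-0.97],
  [-0.07,0.1,-0.3,-0.19,0.24,-0.97],
  [0,0,0,0,0,0],
])

```text
t: 22.15
eef_pos: [0.5943, 0.0472, 0.0743]
ee_rot: [3.138, -0.43, -3.115]
force: [-0.3, -0.6, -1.0]
width: 0.0387
```

```bash
sed -i 's/rotto(1.5,-24.3,1.5), (np.array(\[.5593,.0470,.0315\])/rotto(1.5,24.3,1.5), (np.array([.5947,.0480,.0315])/' blk.py; python3 blk.py;python3 held.py
```

```text
t 22.15 p [594.3  47.2  74.3] rot [ 3.138 -0.43  -3.115] w 38.7 F [-0.3 -0.6 -1. ] q [ 0.32  0.62  0.06 -0.13 -1.42 -1.82]
[-0.03 -0.06  0.01] [  0.35014028   0.83795215 -42.82120878]
plate side x [540.7 597.1] y [26.1 67.6]
side block seen 250 x [554.6 593.4] y [31.6 61.9]
plate top [array([575.2,  46.4]), array([62.4, 39. ]), np.float64(1.1)] 0.0759
t 22.25 p [595.2  47.1  75.8] rot [ 3.138 -0.427 -3.113] w 38.4 F [-0.1  0.3 -0.3] q [ 0.32  0.62  0.06 -0.13 -1.42 -1.82]
side 379 mean [0.5671 0.0459 0.078 ] normal [-0.006  0.02   1.   ] long [-0.934 -0.357  0.001] s [16.  11.9  1.9] tool lo [ -0.2 -20.7  -3.1] hi [49.8 19.6 20. ] normal in tool [ 0.419  0.023 -0.908]
top 481 mean [0.5752 0.0473 0.077 ] normal [0.    0.035 0.999] long [-1.     0.004  0.   ] s [18.5 11.4  2.9] tool lo [ -9.5 -17.6  -5.6] hi [47.4 19.3 20.2] normal in tool [ 0.413  0.038 -0.91 ]
```

Call:
drive_tool([
  [0.03,0.02,-0.35,0,-0.03,0],
  [0.01,0,-0.35,0,0,0],
  [0,0,-0.25,0,0,0],
  [0,0,-0.08,0,0,0],
  [0,0,0,0,0,0],
])

```text
t: 22.98
eef_pos: [0.5965, 0.0477, 0.0342]
ee_rot: [3.139, -0.425, -3.115]
force: [0.5, -0.3, -0.5]
width: 0.0388
```

```bash
python3 blk.py;python3 held.py
```

```text
t 22.98 p [596.5  47.7  34.2] rot [ 3.139 -0.425 -3.115] w 38.8 F [ 0.5 -0.3 -0.5] q [ 0.32  0.66  0.03 -0.13 -1.35 -1.81]
[-0.02 -0.01  0.01] [-1.81004521  0.2728082  -2.6569409 ]
plate side x [542.8 600.6] y [26.  67.5]
side block seen 41 x [552.3 587.1] y [27.9 67.5]
plate top [array([577.1,  46.9]), array([62.7, 40.6]), np.float64(1.1)] 0.0351
t 23.07 p [596.9  47.8  34.7] rot [ 3.139 -0.424 -3.115] w 38.3 F [ 0.9  0.5 -1.2] q [ 0.32  0.66  0.03 -0.13 -1.35 -1.81]
side 377 mean [0.5693 0.0467 0.0368] normal [-0.036  0.045  0.998] long [-0.942 -0.335 -0.019] s [16.2 11.9  3.1] tool lo [ -1.3 -20.7  -4.3] hi [49.5 19.5 20.2] normal in tool [ 0.442  0.048 -0.896]
top 454 mean [0.5773 0.0474 0.0357] normal [-0.01   0.04   0.999] long [-1.     0.03  -0.011] s [18.5 11.8  3.1] tool lo [-10.  -18.7  -5.6] hi [46.4 19.8 21.4] normal in tool [ 0.419  0.043 -0.907]
```

Call:
drive_tool([
  [0,0,-0.04,0,0,0],
  [0,0,-0.03,0,0,0],
  [0,0,0,0,0,0],
])

```text
t: 23.55
eef_pos: [0.5965, 0.0478, 0.0316]
ee_rot: [3.139, -0.425, -3.116]
force: [-0.1, -0.7, -1.2]
width: 0.0387
```

Call:
drive_tool([
  [0,0,-0.03,0,0,0],
  [0,0,0,0,0,0],
])

```text
t: 23.8
eef_pos: [0.5967, 0.0478, 0.0309]
ee_rot: [3.139, -0.424, -3.115]
force: [-0.1, 0.4, 3.9]
width: 0.0384
```

Contact (3.9 N). Let go, opening wide before rising.

Call:
drive_tool([
  [0,0,0,0,0,0],
  [0,0,0,0,0,0],
  [0,0,0,0,0,0],
  [0,0,0,0,0,0],
], claw=0.75)

```text
t: 24.3
eef_pos: [0.5966, 0.0477, 0.0303]
ee_rot: [3.139, -0.425, -3.116]
force: [-0.3, -0.7, 0.3]
width: 0.0649
```

Call:
drive_tool([
  [0,0,0.3,0,0,0],
  [0,0,0.6,0,0,0],
  [0.4,0,0.8,0,-0.9,0],
  [0.6,0,0.6,0,-0.9,0],
  [0.6,0,0,0,-0.9,0],
])

```text
t: 24.92
eef_pos: [0.6631, 0.0481, 0.1266]
ee_rot: [-3.138, -0.133, -3.117]
force: [-0.2, 0.1, -0.9]
width: 0.0657
```

```bash
cat > pl.py <<'E'
from h import *
s=st()
for n in('side','top'):
    p,d=grab(n);P=cloud(n,d);hsv=cv2.cvtColor(p,cv2.COLOR_RGB2HSV)
    m=(hsv[...,0]<15)&(hsv[...,1]>110)&(hsv[...,2]>70)&(d>0)&(np.hypot(P[...,0]-.577,P[...,1]-.047)<.06)
    W=P[m]
    if len(W)<20: continue
    q,_,v=np.linalg.svd(W-W.mean(0),full_matrices=False)
    ys,xs=np.nonzero(m);G=np.array([ray(n,x,y,.033)[:2] for x,y in zip(xs,ys)])*1000
    print(n,m.sum(),[np.round(x,1) for x in cv2.minAreaRect(G.astype(np.float32))],'z',np.median(W[:,2]).round(4),'n',v[2].round(3))
    if n=='side': u,v=map(int,w2px(n,[.577,.047,.05]));cv2.imwrite('pics/pl.png',cv2.resize(p[v-40:v+40,u-50:u+50],None,fx=6,fy=6,interpolation=2)[:,:,::-1])
E
python3 pl.py
```

```text
t 24.93 p [663.1  48.1 126.6] rot [-3.138 -0.133 -3.117] w 65.7 F [-0.2  0.1 -0.9] q [ 0.34  0.49 -0.   -0.04 -1.2  -1.87]
side 451 [array([574. ,  45.1]), array([63.5, 42.4]), np.float64(0.5)] z 0.0328 n [-0.019 -0.021 -1.   ]
top 432 [array([576.,  48.]), array([59.9, 38.3]), np.float64(1.0)] z 0.0313 n [-0.002  0.004 -1.   ]
```

View pics/pl.png

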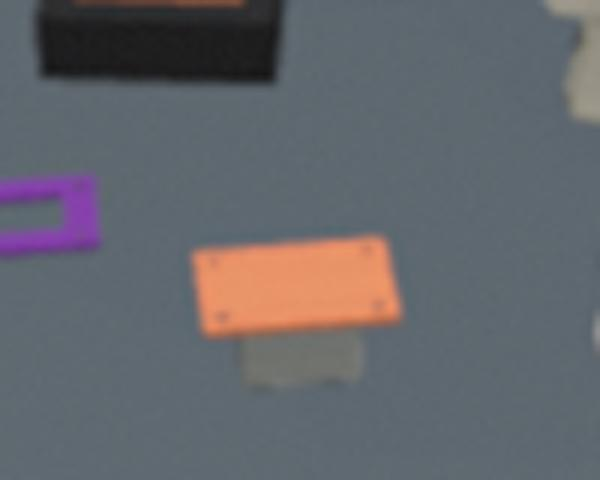

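Plate is flat and centred on the block (crop centre (298,285), even overhangs). Now turn the tool 90° to take it by the short ends.

```bash
python3 - <<'E'
from h import *
s=arm.get_state();print(rotto(-89,0,0))
E
```

```text
[ 1.07 -0.98 14.9 ]
```

Call:
drive_tool([
  [-0.1,0,0,0.07,-0.07,1],
  [-0.15,0,0,0.07,-0.07,1],
  [-0.15,0,0,0.07,-0.07,1],
  [-0.15,0,0,0.07,-0.07,1],
  [-0.15,0,0,0.07,-0.07,1],
], claw=0.92)

```text
t: 25.65
eef_pos: [0.6314, 0.0476, 0.1221]
ee_rot: [3.12, -0.1, -2.588]
force: [0.1, -0.1, -0.7]
width: 0.0807
```

Call:
drive_tool([
  [-0.15,0,0,0.07,-0.07,1],
  [-0.15,0,0,0.07,-0.07,1],
  [-0.15,0,0,0.07,-0.07,1],
  [-0.15,0,0,0.07,-0.07,1],
  [-0.15,0,0,0.07,-0.07,1],
])

```text
t: 26.28
eef_pos: [0.6014, 0.0475, 0.1221]
ee_rot: [3.12, -0.048, -2.064]
force: [-0.2, -0.7, 0.3]
width: 0.0807
```

Call:
drive_tool([
  [-0.15,0,0,0.07,-0.07,1],
  [-0.15,0,0,0.07,-0.07,1],
  [-0.15,0,0,0.07,-0.07,1],
  [-0.15,0,0,0.07,-0.07,1],
  [-0.15,0,0,0.07,-0.07,0.9],
])

```text
t: 26.9
eef_pos: [0.5714, 0.0475, 0.1222]
ee_rot: [-3.137, -0.002, -1.552]
force: [0.3, 0.6, 0.1]
width: 0.0806
```

```bash
python3 - <<'E'
from h import *
s=st();print(rotto(-89,0,0),(np.array([.5765,.0475,.06])-s['eef_pos'])/.04)
E
```

```text
t 26.9 p [571.4  47.5 122.2] rot [-3.137e+00 -2.000e-03 -1.552e+00] w 80.6 F [0.3 0.6 0.1] q [ 0.43  0.28 -0.36  0.01 -0.93 -0.41]
[ 0.02  0.05 -0.01] [ 1.27325851e-01 -6.37922928e-04 -1.55429487e+00]
```

Call:
drive_tool([
  [0.06,0,-0.6,0.02,0.05,0],
  [0.07,0,-0.6,0,0,0],
  [0,0,-0.6,0,0,0],
  [0,0,-0.4,0,0,0],
  [0,0,-0.2,0,0,0],
])

```text
t: 27.52
eef_pos: [0.5772, 0.0476, 0.0255]
ee_rot: [-3.141, -0.0, -1.555]
force: [0.5, 0.2, 0.6]
width: 0.0807
```

Call:
drive_tool([
  [0,0,0,0,0,0],
  [0,0,0,0,0,0],
])

```text
t: 27.78
eef_pos: [0.5783, 0.048, 0.0272]
ee_rot: [-3.138, 0.001, -1.555]
force: [0.3, 0.6, -0.3]
width: 0.0808
```

```bash
python3 pl.py
```

```text
t 27.77 p [578.3  48.   27.2] rot [-3.138e+00  1.000e-03 -1.555e+00] w 80.8 F [ 0.3  0.6 -0.3] q [ 0.42  0.41 -0.44  0.   -0.72 -0.4 ]
side 474 [array([615.1, 775.1]), array([1499.4,  258. ]), np.float64(79.2)] z 0.0328 n [-0.105 -0.994  0.022]
```

Lower 1 mm more and close gently on the short ends.

Call:
drive_tool([
  [-0.03,0,-0.03,0,0,0],
  [0,0,0,0,0,0],
  [0,0,0,0,0,0],
  [0,0,0,0,0,0],
  [0,0,0,0,0,0],
], claw=0.65, newtons=20)

```text
t: 28.5
eef_pos: [0.5765, 0.0478, 0.0254]
ee_rot: [-3.139, 0.0, -1.555]
force: [-1.6, 0.5, 2.7]
width: 0.0634
```

Call:
drive_tool([
  [0,0,0.05,0,0,0],
  [0,0,0.2,0,0,0],
  [0,0,0.5,0,0,0],
  [0,0,0.6,0,0,0],
  [0,0,0.6,0,0,0],
])

```text
t: 29.12
eef_pos: [0.5766, 0.0478, 0.1044]
ee_rot: [-3.139, 0.0, -1.555]
force: [-0.3, 0.4, -0.6]
width: 0.0634
```

```bash
python3 held.py
```

```text
t 29.12 p [576.6  47.8 104.4] rot [-3.139  0.    -1.555] w 63.4 F [-0.3  0.4 -0.6] q [ 0.42  0.31 -0.37  0.   -0.89 -0.41]
side 490 mean [0.5738 0.0449 0.1121] normal [ 0.03  -0.011  0.999] long [ 0.999  0.024 -0.03 ] s [19.1 12.   3.2] tool lo [-18.4 -28.9 -15.5] hi [20.7 34.9 -4.8] normal in tool [ 0.011 -0.033 -0.999]
```

Call:
drive_tool([
  [-0.1,-0.98,0,0,0,0.46],
  [-0.1,-0.98,0,0,0,0.46],
  [-0.1,-0.98,0,0,0,0.46],
  [-0.1,-0.98,0,0,0,0.46],
  [-0.1,-0.98,0,0,0,0.46],
])

```text
t: 29.85
eef_pos: [0.5561, -0.1494, 0.1029]
ee_rot: [-3.139, 0.001, -1.312]
force: [1.3, -0.3, -1.2]
width: 0.0634
```

Call:
drive_tool([
  [-0.1,-0.98,0,0,0,0.46],
  [-0.1,-0.98,0,0,0,0.46],
  [0,0,-0.4,0,0,0],
  [0,0,-0.4,0,0,0],
  [0,0,0,0,0,0],
])

```text
t: 30.48
eef_pos: [0.5473, -0.2257, 0.0692]
ee_rot: [3.141, 0.002, -1.217]
force: [0.2, 0.2, -0.5]
width: 0.063
```

```bash
cat > hs.py <<'E'
from h import *
s=st();print('rot',rotto(-69.7,0,0))
a=np.radians(20.3);X=np.array([np.cos(a),np.sin(a)]);Y=np.array([-np.sin(a),np.cos(a)]);c=np.array([.5475,-.2265])
def prof(n,P,d,sel,name):
    m=(d>0)&sel
    if m.sum()<8: return
    xs=(P[m][:,:2]-c)@X*1000;ys=(P[m][:,:2]-c)@Y*1000
    print(n,name,m.sum(),'x',np.percentile(xs,[1,99]).round(1),'y',np.percentile(ys,[1,99]).round(1),'z',np.median(P[m][:,2]).round(4))
for n in('side','top'):
    p,d=grab(n);P=cloud(n,d);hsv=cv2.cvtColor(p,cv2.COLOR_RGB2HSV)
    L=np.stack([(P[...,:2]-c)@X,(P[...,:2]-c)@Y],-1)*1000
    cop=(hsv[...,0]<15)&(hsv[...,1]>110)&(hsv[...,2]>70)&(np.abs(L).max(-1)<60)&(P[...,2]>.01)&(P[...,2]<s['eef_pos'][2]+.03)
    if cop.sum()>20:
        prof(n,P,d,cop,'plate'); Lp=L[cop&(d>0)].astype(np.float32); print('  rect',[np.round(x,1) for x in cv2.minAreaRect(Lp)])
    top=(abs(P[...,2]-.0355)<.006)&~cop
    zo={'side':0,'top':-.0017}[n]
    # wall tops: histogram along Y for |x|<60
    for lo,hi in((-62,-42),(42,62),(-20,20)):
        k=top&(L[...,0]>lo)&(L[...,0]<hi)&(abs(L[...,1])<90)&(d>0)
        y=L[...,1][k]; h,e=np.histogram(y,np.arange(-75,45,3)); print(n,(lo,hi),[(int(e[i]),int(h[i])) for i in range(len(h)) if h[i]])
    for nm,k in(('+x wall',(L[...,0]>60)),('-x wall',L[...,0]<-60)):
        k=k&top&(abs(L[...,1])<20)&(abs(L[...,0])<95)&(d>0);
        if k.sum()>4: print(n,nm,k.sum(),np.percentile(L[...,0][k],[2,50,98]).round(1))
    u,v=map(int,w2px(n,[c[0],c[1],.03]));u=min(max(u,65),495);v=min(max(v,55),365);cv2.imwrite('pics/hs_%s.png'%n,cv2.resize(p[v-55:v+55,u-65:u+65],None,fx=3,fy=3,interpolation=2)[:,:,::-1])
cv2.imwrite('pics/hs%d.png'%int(s['t']*100),np.hstack([cv2.imread('pics/hs_%s.png'%n) for n in('side','top')]))
E
python3 hs.py; ls pics
```

```text
t 30.48 p [ 547.3 -225.7   69.2] rot [ 3.141e+00  2.000e-03 -1.217e+00] w 63.0 F [ 0.2  0.2 -0.5] q [-0.06  0.37 -0.37 -0.   -0.83  0.42]
rot [-0.02 -0.01  0.01]
side plate 877 x [-34.   29.5] y [-19.   16.6] z 0.0768
  rect [array([-1.4, -0.9]), array([66.8, 37.7]), np.float64(0.4)]
side (-62, -42) [(-63, 46), (-60, 35), (-57, 23), (-33, 8), (-30, 52), (-27, 20), (21, 29), (24, 30), (27, 20), (30, 5)]
side (42, 62) [(-63, 39), (-60, 24), (-57, 22), (-33, 5), (-30, 36), (-27, 21)]
side (-20, 20) [(-63, 94), (-60, 52), (-57, 48), (-54, 1), (-33, 9), (-30, 90), (-27, 42), (-24, 1)]
side +x wall 138 [74.4 77.  84.2]
side -x wall 163 [-85.  -79.9 -75.4]
top (-62, -42) [(21, 4), (24, 9), (27, 12), (30, 4)]
top (42, 62) []
top (-20, 20) []
top -x wall 13 [-80.9 -76.2 -72.7]
blk1767.png
blk2215.png
blk2297.png
crop1.png
cs.png
ct.png
g.png
g_side.png
g_top.png
held.png
hs3047.png
hs_side.png
hs_top.png
p1.png
p2.png
pl.png
side0.png
tip.png
top0.png
x.png
```

Call:
drive_tool([
  [0.04,0.01,-0.4,0,0,0],
  [0,0,-0.3,0,0,0],
  [0,0,0,0,0,0],
  [0,0,0,0,0,0],
])

```text
t: 31.08
eef_pos: [0.5503, -0.2262, 0.0432]
ee_rot: [-3.139, 0.0, -1.217]
force: [0.8, 0.4, -0.7]
width: 0.0634
```

```bash
cat >> hs.py <<'E'
    for nm,lo,hi in(('-y wall',-70,-48),('divider',-40,-15),('+y wall',15,40)):
        for xl,xh in((-70,-45),(-20,20),(45,70)):
            k=top&(L[...,1]>lo)&(L[...,1]<hi)&(L[...,0]>xl)&(L[...,0]<xh)&(d>0)&(abs(P[...,2]-.0355)<.004)
            if k.sum()>8: print(n,nm,xl,k.sum(),np.percentile(L[...,1][k],[3,50,97]).round(1))
E
sed -i 's/y=L\[...,1\]\[k\]; h,e=.*$/pass/' hs.py; python3 hs.py
```

```text
File "hs.py", line 26
    for nm,lo,hi in(('-y wall',-70,-48),('divider',-40,-15),('+y wall',15,40)):
IndentationError: unexpected indent
```

```bash
python3 - <<'E'
L=open('hs.py').read().split('\n')
i=[k for k,l in enumerate(L) if l.startswith("cv2.imwrite('pics/hs%d")][0]
l=L.pop(i);open('hs.py','w').write('\n'.join(L).rstrip()+'\n'+l+'\n')
E
python3 hs.py
```

```text
t 31.07 p [ 550.3 -226.2   43.2] rot [-3.139  0.    -1.217] w 63.4 F [ 0.8  0.4 -0.7] q [-0.06  0.41 -0.39 -0.   -0.78  0.42]
rot [-0.01  0.02  0.01]
side plate 801 x [-31.3  32.2] y [-20.6  12.6] z 0.0508
  rect [array([ 0.4, -3.8]), array([34.5, 67. ]), np.float64(89.8)]
side +x wall 106 [74.2 77.1 84.2]
side -x wall 160 [-85.3 -80.4 -75.5]
side -y wall -70 116 [-62.2 -58.9 -54.7]
side -y wall -20 178 [-62.1 -59.4 -54.5]
side -y wall 45 94 [-61.9 -58.9 -54.7]
side divider -70 84 [-30.2 -28.1 -24.8]
side divider -20 122 [-30.2 -28.2 -24.5]
side divider 45 68 [-30.2 -28.2 -24.3]
top -x wall 15 [-82.1 -78.1 -73.6]
top +y wall -70 35 [23.3 26.9 30.1]
```

```bash
ls -t pics/hs3*.png | head -1 | xargs -I{} cp {} pics/hsv.png
```

```text
(no output)
```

View pics/hsv.png

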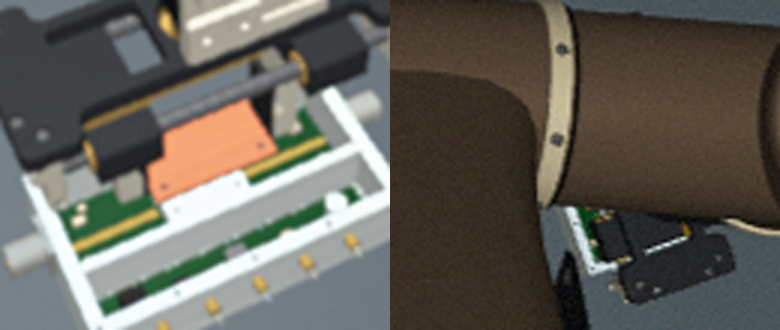

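Plate and housing agree in the side camera: crosswise offset is about 0, lengthwise the plate is about 1 mm too far towards +x. I correct this and lower.

Call:
drive_tool([
  [-0.03,-0.01,-0.25,0,0,0],
  [0,0,-0.2,0,0,0],
  [0,0,-0.15,0,0,0],
  [0,0,-0.06,0,0,0],
  [0,0,0,0,0,0],
])

```text
t: 31.8
eef_pos: [0.5489, -0.2266, 0.0166]
ee_rot: [-3.139, 0.001, -1.217]
force: [0.2, -0.3, 0.0]
width: 0.0635
```

```bash
python3 hs.py
```

```text
t 31.8 p [ 548.9 -226.6   16.6] rot [-3.139e+00  1.000e-03 -1.217e+00] w 63.5 F [ 0.2 -0.3  0. ] q [-0.06  0.44 -0.41 -0.   -0.72  0.42]
rot [-0.01  0.02  0.01]
side plate 617 x [-33.1  30.8] y [-16.7   9.8] z 0.0243
  rect [array([-0.2, -3.4]), array([67.8, 27.8]), np.float64(0.6)]
side +x wall 40 [74.  77.2 82.2]
side -x wall 57 [-85.2 -82.1 -75.7]
side -y wall -70 120 [-62.3 -59.  -54.8]
side -y wall -20 178 [-62.1 -59.1 -54.4]
side -y wall 45 91 [-62.  -58.7 -54.8]
side divider -70 90 [-30.  -28.4 -24.6]
side divider -20 133 [-30.5 -28.4 -24.3]
side divider 45 76 [-30.2 -28.6 -24.9]
side +y wall -20 33 [22.4 23.4 24.4]
top -x wall 9 [-78.3 -75.5 -74.2]
top +y wall -70 23 [25.2 28.1 30.2]
```

Call:
drive_tool([
  [0,0,-0.05,0,0,0],
  [0,0,-0.04,0,0,0],
  [0,0,-0.02,0,0,0],
  [0,0,0,0,0,0],
])

```text
t: 32.4
eef_pos: [0.5489, -0.2266, 0.0124]
ee_rot: [-3.139, 0.0, -1.217]
force: [0.8, -0.0, -0.2]
width: 0.0638
```

Call:
drive_tool([
  [0,0,-0.02,0,0,0],
  [0,0,0,0,0,0],
])

```text
t: 32.65
eef_pos: [0.549, -0.2266, 0.0116]
ee_rot: [-3.139, 0.0, -1.217]
force: [-0.4, -0.9, -0.8]
width: 0.0634
```

Call:
drive_tool([
  [0,0,-0.02,0,0,0],
  [0,0,0,0,0,0],
])

```text
t: 32.9
eef_pos: [0.5491, -0.2266, 0.0114]
ee_rot: [-3.139, 0.0, -1.217]
force: [-1.9, 1.3, 4.7]
width: 0.0632
```

Call:
drive_tool([
  [0,0,-0.02,0,0,0],
  [0,0,0,0,0,0],
])

```text
t: 33.15
eef_pos: [0.5491, -0.2266, 0.0113]
ee_rot: [-3.138, -0.0, -1.217]
force: [-3.5, 2.7, 11.8]
width: 0.063
```

Seated at the predicted height (contact). Ease off, open a few mm only, then rise.

Call:
drive_tool([
  [0,0,0.02,0,0,0],
  [0,0,0,0,0,0],
])

```text
t: 33.4
eef_pos: [0.5491, -0.2267, 0.0114]
ee_rot: [-3.139, 0.0, -1.217]
force: [-2.2, 1.9, 6.7]
width: 0.063
```

Call:
drive_tool([
  [0,0,0,0,0,0],
  [0,0,0,0,0,0],
  [0,0,0,0,0,0],
], claw=0.78)

```text
t: 33.78
eef_pos: [0.549, -0.2266, 0.0106]
ee_rot: [-3.139, 0.001, -1.218]
force: [-0.3, -0.4, 0.1]
width: 0.0687
```

Call:
drive_tool([
  [0,0,0.1,0,0,0],
  [0,0,0.2,0,0,0],
  [0,0,0.5,0,0,0],
  [0,0,0.8,0,0,0],
  [0,0,1,0,0,0],
])

```text
t: 34.4
eef_pos: [0.5485, -0.2266, 0.1158]
ee_rot: [-3.14, 0.001, -1.218]
force: [0.0, 0.4, 0.5]
width: 0.0682
```

Call:
drive_tool([
  [0,0.9,0.8,0,0,0],
  [0,1,0.5,0,0,0],
  [0,1,0,0,0,0],
  [0,1,0,0,0,0],
  [0,1,0,0,0,0],
])

```text
t: 35.02
eef_pos: [0.5489, -0.0293, 0.1678]
ee_rot: [-3.138, 0.0, -1.218]
force: [0.7, 0.2, -0.1]
width: 0.0681
```

```bash
python3 hs.py; cp pics/hs_side.png pics/fin.png; python3 - <<'E'
from h import *
p,d=grab('top');P=cloud('top',d)
c=np.array([.5475,-.2265]);u,v=map(int,w2px('top',[c[0],c[1],.03]))
a=cv2.resize(p[v-55:v+55,u-65:u+65],None,fx=3,fy=3,interpolation=2)[:,:,::-1];b=cv2.imread('pics/hs_side.png');cv2.imwrite('pics/fin.png',np.hstack([b,a]))
E
```

```text
t 35.02 p [548.9 -29.3 167.8] rot [-3.138  0.    -1.218] w 68.1 F [ 0.7  0.2 -0.1] q [ 0.3   0.2  -0.35 -0.   -1.02  0.05]
rot [-0.02  0.04  0.01]
side plate 776 x [-32.8  30.2] y [-14.   17.5] z 0.0191
  rect [array([-1.1,  1.7]), array([64.9, 32.8]), np.float64(0.4)]
side +x wall 143 [74.3 77.1 84. ]
side -x wall 169 [-85.1 -80.  -75.5]
side -y wall -70 121 [-62.  -59.1 -54.7]
side -y wall -20 179 [-62.2 -59.1 -54.6]
side -y wall 45 95 [-61.9 -58.6 -54.5]
side divider -70 87 [-30.2 -28.5 -24.2]
side divider -20 129 [-30.3 -28.1 -24.9]
side divider 45 72 [-30.1 -28.1 -24.6]
side +y wall -70 96 [22.4 25.5 30.5]
side +y wall -20 139 [23.  25.8 30.5]
side +y wall 45 80 [22.8 25.9 30.5]
top plate 179 x [-30.2   6.9] y [-19.8  16.3] z 0.0176
  rect [array([-10.1,  -1.3]), array([40.4, 38.3]), np.float64(1.2)]
top -x wall 58 [-81.8 -75.9 -72.6]
top -y wall -70 34 [-61.7 -57.8 -54. ]
top -y wall -20 56 [-61.9 -57.8 -54.6]
top -y wall 45 35 [-61.5 -58.  -54.3]
top divider -70 25 [-30.3 -27.4 -24.6]
top divider -20 42 [-30.  -26.9 -24.6]
top +y wall -70 34 [23.6 26.8 30.2]
```

View pics/fin.png

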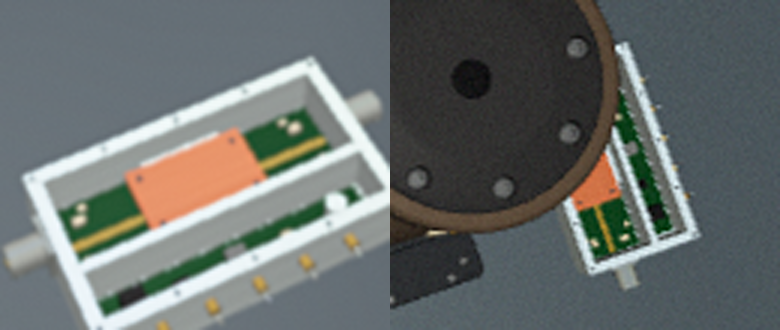

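Call:
drive_tool([
  [0,1,0.2,0,0,0],
  [0,1,0.2,0,0,0],
  [0,1,0,0,0,0],
  [0,1,0,0,0,0],
  [0,0,0,0,0,0],
])

```text
t: 35.8
eef_pos: [0.5493, 0.1308, 0.1832]
ee_rot: [-3.138, 0.0, -1.216]
force: [0.0, 0.5, 0.1]
width: 0.0686
```

```bash
python3 hs.py | grep -E "plate|rect|x wall|divider -20|y wall -20"; python3 - <<'E'
from h import *
p,d=grab('top');a=np.radians(20.3);X=np.array([np.cos(a),np.sin(a)]);Y=np.array([-np.sin(a),np.cos(a)]);c=np.array([.5475,-.2265])
# subpixel crossing profiles on top image: sample along Y and X lines at plate height
g=p.astype(np.float32)
def samp(q,h):
    u,v=w2px('top',[q[0],q[1],h]);return cv2.getRectSubPix(g,(1,1),(float(u),float(v)))[0,0]
t=np.arange(-40,41,1.)
for nm,A,B,h in(('y',Y,X,.019),('x',X,Y,.019)):
    pr=np.mean([[samp(c+A*k/1000+B*o/1000,h) for k in t] for o in(-12,-6,0,6,12)],0)
    sat=pr[:,0]-pr[:,2]; th=sat.max()/2; i=np.nonzero(sat>th)[0]; print(nm,'copper',t[i[0]],t[i[-1]])
pr=np.mean([[samp(c+Y*k/1000+X*o/1000,.036) for k in t] for o in(-10,0,10)],0).min(-1)
print('white at wall height',[(int(a),int(b)) for a,b in zip(t,pr) if abs(a)>18])
E
```

```text
side plate 773 x [-32.9  30.1] y [-13.8  18. ] z 0.0191
  rect [array([-1.4,  2.2]), array([33.4, 64.3]), np.float64(89.8)]
side +x wall 138 [74.3 77.4 85.6]
side -x wall 170 [-85.2 -80.1 -75.5]
side -y wall -20 171 [-62.4 -59.1 -54.6]
side divider -20 128 [-30.2 -28.  -24.1]
side +y wall -20 138 [22.9 25.6 30.5]
top plate 400 x [-29.8  32.2] y [-19.8  16.6] z 0.0175
  rect [array([ 1.1, -1.7]), array([37.8, 63.3]), np.float64(89.4)]
top +x wall 56 [77.4 81.  86.9]
top -x wall 56 [-81.6 -76.1 -72.5]
top -y wall -20 53 [-62.2 -58.1 -54. ]
top divider -20 36 [-29.9 -27.2 -24.5]
top +y wall -20 50 [23.  26.4 30. ]
y copper -20.0 17.0
x copper -31.0 33.0
white at wall height [(-40, 27), (-39, 31), (-38, 35), (-37, 41), (-36, 41), (-35, 39), (-34, 37), (-33, 46), (-32, 75), (-31, 111), (-30, 147), (-29, 178), (-28, 196), (-27, 193), (-26, 179), (-25, 151), (-24, 119), (-23, 95), (-22, 94), (-21, 108), (-20, 131), (-19, 157), (19, 61), (20, 68), (21, 96), (22, 130), (23, 164), (24, 193), (25, 193), (26, 194), (27, 195), (28, 186), (29, 171), (30, 148), (31, 119), (32, 97), (33, 89), (34, 90), (35, 92), (36, 92), (37, 91), (38, 87), (39, 82), (40, 78)]
```

```bash
python3 - <<'E'
from station import arm
print(arm.job_done())
E
```

```text
the job is handed in; nothing more can be done
None
```

The solid copper spreader is lying flat on the pedestal in the housing, and I handed the job in at about 36 s of the 64 s allowed.

**What I did, in order:**
1. Pressed the spreader's end into the finger well with one finger (up to about 16 N) until it slid in and stayed tipped.
2. Gripped it by its raised end, laid it level on the bench block and let go.
3. Took it again by its two short ends, lowered it between the walls until it touched, opened a few mm and withdrew.

**Last checks:**
- **Height:** the upper face is at z ≈ 19.1 mm in the side camera, which is the pedestal's 16 mm plus the plate's 3 mm. The top camera reads 17.5 mm, in line with its usual low reading of about 1.7 mm.
- **Centring:** it is off centre by about 0.7 mm (side camera) to 1.3 mm (top camera) lengthwise. Crosswise it is about 1 mm off, and there are 4 mm of play on each side.
- **Gripper:** open and well clear of everything.
- **Other objects:** I did not knowingly touch anything else, but I did not measure the framed plate, jar, screwdriver or adapter again at the end.

**Setbacks:** the arm reached a joint limit twice when leaned, so I turned the tool, and later the held plate, half round; the plate lies end for end. The two cameras disagree by about 3 mm in x, so I placed the plate by comparing it with the housing within each camera's own view.

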